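# Release the latched toy drawer with a dowel

### The arm

A 7-joint arm with a two-finger parallel gripper is mounted at the origin on the work surface. World frame = base frame: x ahead of the robot, y to its left, z up, the work surface at z = 0. Lengths are in m, angles in degrees, forces in N, time in s.
With the tool pointing down it reaches from about 0.425 to 0.875 m from the base axis. Payload 4.7 kg.
Tool frame: the origin (TCP) lies at the very end of the fingers, on their centre line; the grasp point (between the pads) lies env.hold_point_z behind it (env.hold_point_z is the distance from the TCP to the grasp point, in m); z points along the fingers, y is the line along which they close (so a half turn about z gives the same grasp; the last joint's range is limited). The gripper opens to 87 mm and grips with 3 to 60 N. Pads are 19 mm wide; open, the fingers measure 117 mm over their backs; the gripper's body (75 mm by 190 mm) begins 51 mm behind the grasp point.
Start: joints at [-66.228, 18.392, -4.016, 83.108, 1.295, 78.541, -3.26], TCP at [0.254, 0.598, 0.223] pointing down, gripper open.
Joint ranges: [-163.93, 163.93], [-17.29, 119.83], [-79.2, 71.16], [3.27, 140.29], [-89.18, 269.18], [5.43, 117.66], [-154.24, 154.24]. Speed limits (degrees/s): [147.25, 147.25, 180, 180, 180, 180, 180].

### API

Orientations are given as [roll, pitch, yaw] about the fixed x, y, z axes, in that order (R = Rz(yaw) Ry(pitch) Rx(roll)).
In Python, from cell import env gives the robot as it stands.
- The arm moves only by the shell command python3 -m jog 'ROWS' [FORCE]. ROWS is JSON, a list of rows, each an object with "dp": the shift along the tool's x, y, z in cm, a list of three; "twist": the turn about the tool's z in degrees; "fingers": the opening, from 0 (shut) to 1 (fully open). A call has 1 to 8 rows; each row is the pose to reach, as a shift and turn from the pose commanded when the call began, along the tool's axes at that moment; what a row does not reach only later rows make up. A row lasts 1/8 s, in which the tool goes at most 62.5 mm and 10.7 degrees, less where a joint would pass 70% of its speed; a pose out of reach is approached as far as the arm can. A call with a gripper value outside its range is refused whole. The fingers move at their own pace and stop on an object; FORCE is the grip in N (left out, the last holds). Time passes only in rows, so rows that repeat a pose let the fingers close. It gives the time, the measured TCP pose, the force, the opening and the grip force at its end, in the units of the state.
- env.get_obs(): the state, without advancing time (a new reading comes with each control period).
- env.read_camera(name): name is "scene" or "top"; returns a dict with "pixels" (480x640x3 uint8, blue, green, red), "depth" (480x640 float32, m along the optical axis (not along the pixel's ray), 0 where there is no reading), "fx", "fy", "cx", "cy" (pixels), "rvec" (rotation vector, rad) and "tvec" (3), from world to camera coordinates, as OpenCV has them. Camera axes: x right, y down, z forward; pixel columns grow to the right and rows downward; lengths in m; the calibration is good to about 2 mm. A picture is of the moment at which its call begins.
- env.sign_off(): hands the job in; it is judged then, once.
The state is a dict: "time_s": time; "qpos": joint angles; "joint_velocities": joint speeds; "effort": joint torques, N m; "tool_pos": TCP position; "tool_rot": TCP orientation; "force": force on the tool from outside, world axes, zero at the start; "wrist_torque": the same for the moment, N m; "grip_width": finger opening in m; "grasp_force": force on a finger pad.
Only numpy, scipy, OpenCV 4.12 (cv2) and the standard library are available. Lean on these libraries where they do the work, as an engineer would, in place of code of your own. Each camera call takes 0.05 s, during which the arm holds its last target. There are 200 camera calls.

### The job

The drawer of the wooden box is caught by a spring catch inside. Take the yellow-handled dowel out of its stand, push it down gently (no more than about 15 N, the catch bends under hard pressing) through the small hole in the brass plate on the box until the drawer springs out, put the dowel fully back upright in its stand, and then pull the drawer all the way out to its stop, without disturbing the two loose toys and the paint jar nearby.

Things in the scene. Friction and masses are not known exactly. Their poses are not given: they have to be found in the camera images.
- case: Fixed pale wooden box, 200 mm deep with its drawer (its x), 160 mm wide (its y), 95 mm high. Origin: centre of the underside; its drawer front faces its -x, z up. A brass plate 40 mm (x) by 74 mm (y), 4 mm thick, lies on the rear half of its top and has one hole. Inside is the catch. More than 22 N between dowel and box counts as damage.
- hole_nominal (a point): Point on the box where the hole should be: 55 mm behind the box's centre (+x), y 0, level with the plate's upper face, 99 mm over the table. The real hole, 14 mm wide, through the middle of the plate, is off by up to 8 mm either way along the box's y (x is true): the plate was fitted by hand and does not move. Find it by feel or by eye.
- catch_nominal (a point): Point under the hole on the box, 77 mm over the table: the catch's flat red button (20 mm in x, 40 mm in y) lies within 7 mm above or below it, so 15 to 29 mm below the plate's upper face, not measured. It takes 4 N at first and about 8 N later; some 8 mm of travel free the drawer, at 12 mm it meets a hard stop.
- dowel: Loose tool, 40 to 70 g, upright in its stand: round wooden dowel, 10 mm diameter, 60 mm long, tip chamfered, under a square yellow handle 22 x 22 x 60 mm. Origin: the end of the tip; z up along the tool, handle from z = 60 to 120 mm, its sides along x and y. Hold it by the handle, firmly.
- stand: Fixed dark wooden block 80 x 80 x 75 mm. Origin: centre of the underside, z up. In the middle of its top a hole of 14 mm diameter, 66 mm deep, chamfered. With the dowel home the handle's shoulder rests on the top face, so the dowel's tip is at z = 15 mm.
- drawer (a joint): Travel of the drawer along the box's -x, in m: 0 latched shut; after the release a spring pushes it out by about 25 mm or a little more; the stop is at 0.095. It slides with about 1.2 N of friction and stays where it is left.
- drawer_handle (a point): Middle of the drawer's bar handle, dark steel, 90 mm long along the box's y, its middle 35 mm in front of the drawer's front face and 65 mm above the table; it moves with the drawer. The bar can be pinched from above, one finger on either side.
- toy_a: Bystander: loose red toy cow body, 80 mm long, 62 mm high, on four black legs. Origin: centre of its underside.
- toy_b: Bystander: loose red toy cow body, 70 mm long, 56 mm high. Origin: centre of its underside.
- paint_jar: Bystander: loose paint jar with black cap, 56 mm in diameter, 60 mm high. Origin: centre of its underside.
Mind the look-alikes: they are no part of the job. What is shaped like the dowel but black or orange is not meant.

How it is judged:
By the outcome, as a careful person would: the job done as asked, in the order asked, and still so for the second after the job is handed in, with the robot touching nothing.
It also fails if it takes over 72 s, if anything falls off the work surface, if the arm or the gripper's body presses on something with over 40 N, if the wrist force passes 120 N, or if a joint passes its speed limit or range.

## Working session

There is one attempt and no reset: what is moved stays moved. The work goes in short steps, Python scripts to look and compute and a shell command to move; the robot and the scene stay as the last step left them, time stands still between calls to the robot, and variables do not carry over. Pictures are saved under pics/ and viewed, at most 10 in all, crops included, and the job is handed in when it is done.

```bash
ls; mkdir -p pics; python3 - <<'E'
from cell import env
import cv2,numpy as np
o=env.get_obs(); print({k:np.round(v,3).tolist() for k,v in o.items()}, env.hold_point_z)
for n in("scene","top"):
    c=env.read_camera(n); cv2.imwrite(f"pics/{n}0.png",c["pixels"]); np.savez(f"{n}0.npz",**c)
E
```

```text
pics
{'time_s': 0.0, 'qpos': [-66.228, 18.442, -4.017, 83.177, 1.296, 78.54, -3.263], 'joint_velocities': [-0.049, 0.048, -0.046, -0.019, -0.06, 0.063, -0.093], 'effort': [0.0, -49.127, -0.404, -31.252, -0.064, 0.044, 0.0], 'tool_pos': [0.253, 0.598, 0.221], 'tool_rot': [-179.887, 0.006, 157.037], 'force': [0.752, -0.083, 0.151], 'wrist_torque': [-0.023, 0.062, -0.012], 'grasp_force': 0.0, 'grip_width': 0.087} 0.0187
```

View pics/scene0.png

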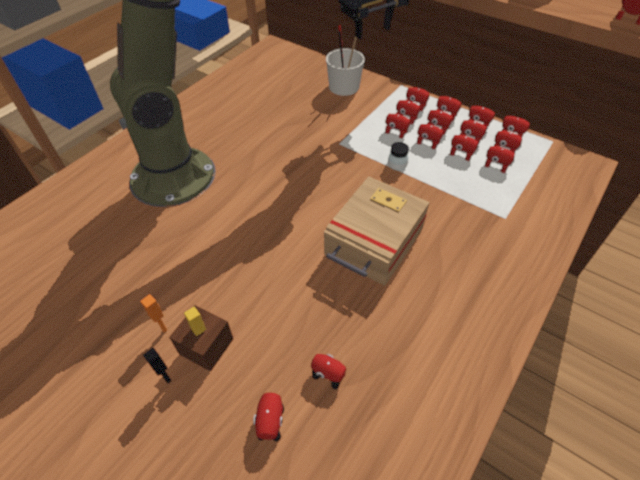

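View pics/top0.png

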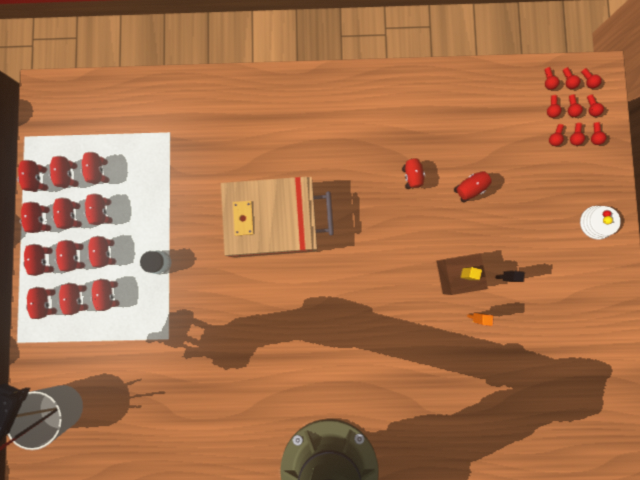

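Scene picture: candidates for the dowel are yellow-in-stand (scene 195,321 / top 472,273), black (scene 155,362 / top 512,276), and orange (scene 152,307 / top 482,319). I choose the yellow one in the dark block. The box is at top (268,216) with its plate at (243,218), hole (242,218) and handle bar at (330,213). The toys are at (414,173) and (474,186), and the jar is at (151,262).

```bash
cat > h.py <<'E'
import numpy as np,cv2
def world(c):
    R=cv2.Rodrigues(c["rvec"])[0]; v,u=np.mgrid[:480,:640]; d=c["depth"]
    P=np.stack([(u-c["cx"])/c["fx"]*d,(v-c["cy"])/c["fy"]*d,d],-1)
    W=(P-np.ravel(c["tvec"]))@R
    W[d==0]=np.nan
    return W
def plane(c,u,v,z):
    R=cv2.Rodrigues(c["rvec"])[0]; t=np.ravel(c["tvec"]); C=-R.T@t
    r=R.T@np.array([(u-c["cx"])/c["fx"],(v-c["cy"])/c["fy"],1.]); return C+r*(z-C[2])/r[2]
def rect(W,m):
    p=W[m][:,:2]; r=cv2.minAreaRect((p*1000).astype(np.float32)); return r, np.round(np.nanmedian(W[m],0),4), int(m.sum())
E
python3 - <<'E'
from h import *
c=np.load("top0.npz"); W=world(c); hsv=cv2.cvtColor(c["pixels"],cv2.COLOR_BGR2HSV)
def box(u0,u1,v0,v1):
    m=np.zeros((480,640),bool); m[v0:v1,u0:u1]=1; return m
z=W[...,2]; fin=np.isfinite(z)
print("cam",c["fx"],-cv2.Rodrigues(c["rvec"])[0].T@np.ravel(c["tvec"]))
st=box(425,500,245,305)
print("stand top",rect(W,st&(abs(z-.075)<.006)))
print("handle top",rect(W,st&(z>.125)))
b=box(210,345,165,265)
print("case top",rect(W,b&(abs(z-.095)<.008)))
print("plate",rect(W,b&(hsv[...,1]>150)&(hsv[...,0]>18)&(hsv[...,0]<35)&(z>.09)))
print("bar",rect(W,box(322,340,185,240)&(z>.05)&(z<.08)))
pl=c["pixels"][205:232,230:258].astype(int).sum(-1); 
for r in pl: print(*r)
for n,u,v in (("toyA",474,186),("toyB",414,173),("jar",151,262),("black",512,276),("orange",482,319)): print(n,np.round(W[v,u],3))
p=c["pixels"]
a=cv2.resize(p[235:335,420:540],(480,400),interpolation=3); d=cv2.resize(p[165:265,210:350],(560,400),interpolation=3)
s=np.load("scene0.npz")["pixels"]; e=cv2.resize(s[280:400,130:250],(400,400),interpolation=3)
cv2.imwrite("pics/crop1.png",cv2.resize(np.hstack([a,e]),(792,360)))
E
```

```text
cam 434.8051107240393 [ 4.25446936e-01 -6.26815829e-04  1.03392079e+00]
stand top (((436.3379821777344, -311.39642333984375), (79.93831634521484, 81.6306381225586), 8.586203575134277), array([ 0.4357, -0.305 ,  0.0749]), 1152)
handle top (((436.49658203125, -311.022216796875), (22.062536239624023, 22.411653518676758), 75.65863800048828), array([ 0.4361, -0.3098,  0.1341]), 131)
case top (((574.230224609375, 118.9287109375), (161.12109375, 200.41444396972656), 2.7150535583496094), array([0.5731, 0.1183, 0.0948]), 6567)
plate (((568.578369140625, 173.84432983398438), (72.70978546142578, 38.73830032348633), 3.267474412918091), array([0.5682, 0.1744, 0.0986]), 476)
bar (((580.0667114257812, -11.289999961853027), (24.67953872680664, 97.16114044189453), 88.5687255859375), array([ 0.5768, -0.0152,  0.0689]), 251)
445 455 482 490 447 359 399 475 505 506 505 503 504 504 506 508 500 470 456 474 463 399 325 384 466 474 481 490
448 457 481 498 491 476 483 495 507 508 506 505 505 507 509 507 507 502 501 502 478 403 325 383 464 475 480 489
451 454 482 499 507 505 506 505 508 507 508 504 505 508 50
[... 2180 characters left out ...]
0
471 462 471 492 505 510 511 507 504 505 508 508 506 502 503 511 511 509 510 512 507 502 447 322 378 466 476 473
470 466 468 488 504 510 511 509 504 502 505 508 506 502 502 507 512 509 509 511 505 498 446 323 381 464 474 473
472 465 467 489 504 509 509 505 502 502 504 508 508 504 502 508 513 509 505 494 489 496 444 321 379 463 472 471
474 468 469 487 501 505 497 488 497 500 507 507 508 504 499 504 510 507 482 415 413 467 448 337 380 463 474 472
475 469 473 487 499 483 414 394 448 496 506 507 506 500 499 508 510 505 464 361 366 441 448 347 379 465 475 471
toyA [ 0.633 -0.345  0.059]
toyB [ 0.667 -0.211  0.059]
jar [0.479 0.389 0.059]
black [ 0.428 -0.395  0.112]
orange [ 0.341 -0.325  0.117]
```

View pics/crop1.png

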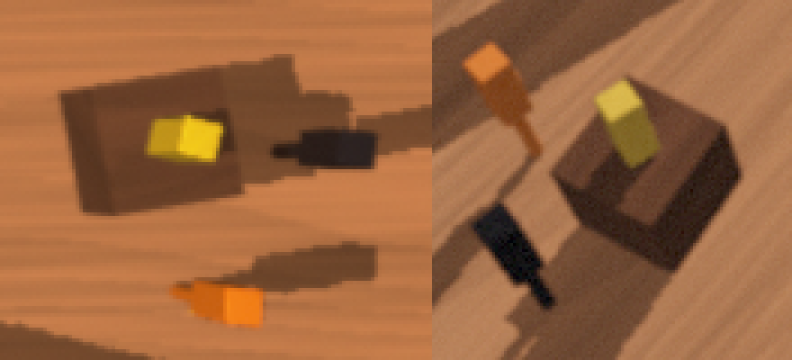

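The crop shows the yellow-handled dowel standing in the dark block at its centre, about (185,138) left and (627,125) right. The black and orange look-alikes stand apart from it. The choice is confirmed.

```bash
cat >> h.py <<'E'
def go(x,y,z,az=None):
    "print tool-frame shift (cm) and twist (deg) to world TCP target; az = world azimuth of tool y"
    from cell import env
    from scipy.spatial.transform import Rotation as Ro
    o=env.get_obs(); R=Ro.from_euler("xyz",o["tool_rot"],degrees=True).as_matrix(); p=np.array(o["tool_pos"])
    a=np.degrees(np.arctan2(R[1,1],R[0,1])); tw=0 if az is None else -((az-a+90)%180-90)
    print("now",np.round(p,4),"yaz %.1f"%a,"dp",np.round(R.T@(np.array([x,y,z])-p)*100,2),"tw %.1f"%tw,"F",np.round(o["force"],1),"g",round(o["grip_width"],4),round(o["grasp_force"],1),"t",round(o["time_s"],2))
def hole(c,u0,u1,v0,v1,z=.099):
    g=c["pixels"].astype(float).sum(-1)[v0:v1,u0:u1]; w=np.clip(np.percentile(g,80)-40-g,0,None); w/=w.sum()
    v,u=np.mgrid[v0:v1,u0:u1]; return (w*u).sum(),(w*v).sum(),plane(c,(w*u).sum(),(w*v).sum(),z)
E
python3 - <<'E'
from h import *
c=np.load("top0.npz"); print(hole(c,236,250,212,226))
s=np.load("scene0.npz"); W=world(s); 
g=s["pixels"].astype(int).sum(-1)[192:208,378:402]; print(g)
z=W[...,2]; m=np.zeros((480,640),bool); m[300:375,165:240]=1
print("stand",rect(W,m&(abs(z-.075)<.004)),"handle",rect(W,m&(z>.131)))
m[:]=0;m[170:300,315:435]=1
print("case",rect(W,m&(abs(z-.095)<.002)))
go(.50,.15,.22,75.5); go(.436,-.311,.165,75.5)
E
```

```text
(np.float64(242.21279281806707), np.float64(217.8410716790574), array([0.5683348 , 0.17479243, 0.099     ]))
[[494 488 491 505 499 504 506 503 498 499 495 486 472 462 461 459 449 448
  453 437 444 450 437 445]
 [511 497 500 497 491 502 500 506 508 505 507 495 497 483 477 473 462 463
  452 447 447 437 436 439]
 [491 498 499 500 500 503 495 507 506 509 510 499 509 505 504 494 478 469
  465 456 447 444 446 447]
 [496 496 502 503 497 507 502 501 507 500 499 499 502 515 516 502 510 494
  484 469 452 454 452 449]
 [501 500 496 503 501 503 495 501 478 457 462 466 469 494 506 511 509 505
  507 498 484 472 466 461]
 [507 505 504 500 495 495 504 465 421 383 355 362 394 444 489 507 506 511
  503 508 505 503 485 478]
 [510 504 499 507 510 499 484 436 347 276 277 280 314 383 460 505 505 515
  497 502 504 505 509 495]
 [507 510 508 503 508 508 491 428 319 257 251 261 287 376 463 507 505 505
  505 510 509 514 507 499]
 [497 503 506 506 510 509 502 461 381 304 284 281 328 419 487 502 510 513
  510 509 506 504 509 475]
 [463 480 500 507 506 505 512 496 457 410 388 401 432 472 500 511 509 514
  512 51
[... 595 characters left out ...]
88
  453 416 446 495 490 451]]
stand (((438.95086669921875, -336.0483093261719), (81.5728530883789, 130.83316040039062), 8.104912757873535), array([ 0.4448, -0.3205,  0.0747]), 1292) handle (((435.65338134765625, -311.1959533691406), (21.9543399810791, 23.740158081054688), 74.17652893066406), array([ 0.4369, -0.312 ,  0.1345]), 136)
case (((573.1358032226562, 121.02491760253906), (160.82460021972656, 198.55636596679688), 2.7987558841705322), array([0.5779, 0.1081, 0.0946]), 3380)
now [0.2535 0.598  0.2216] yaz 67.0 dp [-40.18 -31.63   0.22] tw -8.5 F [-0.2 -0.7 -0.3] g 0.0873 0.0 t 0.1
now [0.2535 0.598  0.2216] yaz 67.0 dp [-52.27 -76.56   5.8 ] tw -8.5 F [-0.2 -0.7 -0.3] g 0.0873 0.0 t 0.1
```

```bash
python3 -m jog '[{"dp":[-5,-4,-3],"twist":-2,"fingers":0.6},{"dp":[-10,-8,-3],"twist":-4,"fingers":0.6},{"dp":[-15,-12,-3],"twist":-6,"fingers":0.6},{"dp":[-20,-16,-3],"twist":-8,"fingers":0.6},{"dp":[-25,-20,-3],"twist":-8,"fingers":0.6},{"dp":[-30,-24,-3],"twist":-8,"fingers":0.6},{"dp":[-35,-28,-3],"twist":-8,"fingers":0.6},{"dp":[-40,-32,-3],"twist":-8,"fingers":0.6}]' 20
python3 -c "
from h import *
go(.436,-.311,.2,75)"
```

```text
time_s: 1.1
tool_pos: [0.4889, 0.1619, 0.2524]
tool_rot: [180.0, -0.0, 165.0]
force: [0.0, 1.1, -0.3]
grip_width: 0.0521
grasp_force: 0.0
now [0.4889 0.1619 0.2524] yaz 75.0 dp [ -7.1  -47.05   5.23] tw 0.0 F [ 0.   1.1 -0.3] g 0.0521 0.0 t 1.1
```

```bash
python3 -m jog '[{"dp":[0,-6,1],"twist":0,"fingers":0.6},{"dp":[-1,-12,2],"twist":0,"fingers":0.6},{"dp":[-2,-18,3],"twist":0,"fingers":0.6},{"dp":[-3,-24,4],"twist":0,"fingers":0.6},{"dp":[-4,-30,5],"twist":0,"fingers":0.6},{"dp":[-5,-36,5],"twist":0,"fingers":0.6},{"dp":[-6,-41,5],"twist":0,"fingers":0.6},{"dp":[-7,-46,5],"twist":0,"fingers":0.6}]'
python3 -m jog '[{"dp":[0,0,0],"twist":0,"fingers":0.6},{"dp":[0,0,0],"twist":0,"fingers":0.6}]'
python3 -c "
from h import *
go(.4363,-.3112,.16,75)
go(.4363,-.3112,.088,75)"
```

```text
time_s: 2.1
tool_pos: [0.4368, -0.3001, 0.2025]
tool_rot: [180.0, 0.0, 165.0]
force: [0.6, 0.2, -0.8]
grip_width: 0.0525
grasp_force: 0.0
time_s: 2.35
tool_pos: [0.4372, -0.2979, 0.2021]
tool_rot: [180.0, -0.1, 165.0]
force: [0.7, -0.6, 0.1]
grip_width: 0.0524
grasp_force: 0.0
now [ 0.4372 -0.2979  0.2021] yaz 75.0 dp [-0.26 -1.31  4.21] tw 0.0 F [ 0.7 -0.6  0.1] g 0.0524 0.0 t 2.35
now [ 0.4372 -0.2979  0.2021] yaz 75.0 dp [-0.27 -1.32 11.41] tw 0.0 F [ 0.7 -0.6  0.1] g 0.0524 0.0 t 2.35
```

```bash
python3 -m jog '[{"dp":[-0.25,-1.3,2],"twist":0,"fingers":0.6},{"dp":[-0.25,-1.3,4.2],"twist":0,"fingers":0.6},{"dp":[-0.25,-1.3,6],"twist":0,"fingers":0.6},{"dp":[-0.25,-1.3,8],"twist":0,"fingers":0.6},{"dp":[-0.25,-1.3,10],"twist":0,"fingers":0.6},{"dp":[-0.25,-1.3,11.4],"twist":0,"fingers":0.6},{"dp":[-0.25,-1.3,11.4],"twist":0,"fingers":0.6},{"dp":[-0.25,-1.3,11.4],"twist":0,"fingers":0.6}]'
python3 - <<'E'
from h import *
from cell import env
go(.4363,-.3112,.088,75)
c=env.read_camera("scene"); t=env.read_camera("top")
cv2.imwrite("pics/g1.png",np.hstack([cv2.resize(c["pixels"][260:390,120:250],(400,400),interpolation=3),cv2.resize(t["pixels"][220:320,420:520],(400,400),interpolation=3)]))
E
```

```text
time_s: 3.35
tool_pos: [0.4369, -0.3119, 0.0892]
tool_rot: [-180.0, 0.1, 165.1]
force: [-0.4, -0.7, 0.9]
grip_width: 0.0522
grasp_force: 0.0
now [ 0.4369 -0.3119  0.0892] yaz 75.1 dp [0.08 0.06 0.12] tw 0.1 F [-0.4 -0.7  0.9] g 0.0522 0.0 t 3.35
```

View pics/g1.png

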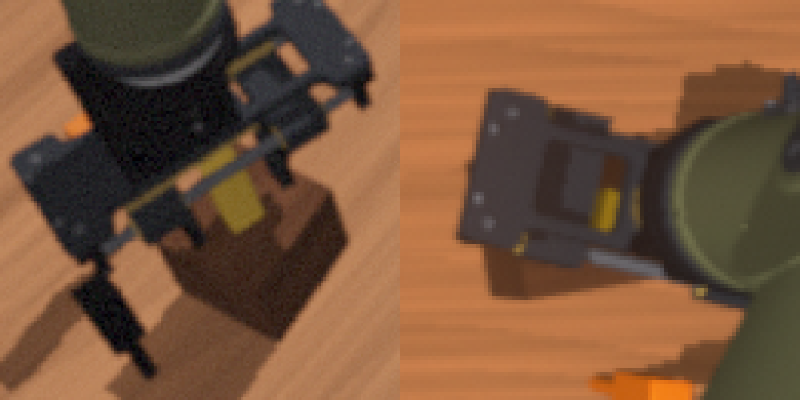

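The yellow handle (about 235,195 in the left crop) sits between both fingers, and the black look-alike (110,310) is clear. I close the gripper.

```bash
python3 -m jog '[{"dp":[0,0,0],"twist":0,"fingers":0.2},{"dp":[0,0,0],"twist":0,"fingers":0},{"dp":[0,0,0],"twist":0,"fingers":0},{"dp":[0,0,0],"twist":0,"fingers":0},{"dp":[0,0,0],"twist":0,"fingers":0},{"dp":[0,0,0],"twist":0,"fingers":0}]' 50
python3 -m jog '[{"dp":[0,0,-1],"twist":0,"fingers":0},{"dp":[0,0,-2],"twist":0,"fingers":0},{"dp":[0,0,-4],"twist":0,"fingers":0},{"dp":[0,0,-6],"twist":0,"fingers":0},{"dp":[0,0,-8],"twist":0,"fingers":0},{"dp":[0,0,-10],"twist":0,"fingers":0},{"dp":[0,0,-12],"twist":0,"fingers":0},{"dp":[0,0,-12],"twist":0,"fingers":0}]'
python3 -c "
from h import *
go(.5683,.1748,.2,75)"
```

```text
time_s: 4.2
tool_pos: [0.4364, -0.3118, 0.0886]
tool_rot: [180.0, 0.0, 165.0]
force: [-0.9, 0.6, 0.4]
grip_width: 0.0218
grasp_force: 50.0
time_s: 5.2
tool_pos: [0.4373, -0.3126, 0.2105]
tool_rot: [-180.0, 0.2, 165.0]
force: [0.4, 0.0, -1.3]
grip_width: 0.0218
grasp_force: 50.0
now [ 0.4373 -0.3126  0.2105] yaz 75.0 dp [-0.06 50.47  1.04] tw 0.0 F [ 0.4  0.  -1.3] g 0.0218 50.0 t 5.2
```

```bash
python3 -m jog '[{"dp":[0,4,0],"twist":0,"fingers":0},{"dp":[0,10,0],"twist":0,"fingers":0},{"dp":[0,16,0],"twist":0,"fingers":0},{"dp":[0,22,0],"twist":0,"fingers":0},{"dp":[0,28,0],"twist":0,"fingers":0},{"dp":[0,34,0],"twist":0,"fingers":0},{"dp":[0,40,0],"twist":0,"fingers":0},{"dp":[0,45,0],"twist":0,"fingers":0}]'
python3 -m jog '[{"dp":[0,3,0],"twist":0,"fingers":0},{"dp":[0,5,0.5],"twist":0,"fingers":0},{"dp":[0,5.4,1],"twist":0,"fingers":0},{"dp":[0,5.4,1],"twist":0,"fingers":0},{"dp":[0,5.4,1],"twist":0,"fingers":0}]'
python3 - <<'E'
from h import *
from cell import env
go(.5683,.1748,.19,75)
c=env.read_camera("scene"); t=env.read_camera("top"); np.savez("s1.npz",**c)
cv2.imwrite("pics/p1.png",np.hstack([cv2.resize(c["pixels"][150:230,340:440],(500,400),interpolation=3),cv2.resize(t["pixels"][180:255,200:260],(300,400),interpolation=3)]))
E
```

```text
time_s: 6.2
tool_pos: [0.5523, 0.1255, 0.2076]
tool_rot: [-180.0, -0.1, 165.1]
force: [0.4, -0.7, -1.1]
grip_width: 0.0218
grasp_force: 50.0
time_s: 6.82
tool_pos: [0.5666, 0.1731, 0.1988]
tool_rot: [-180.0, 0.0, 164.9]
force: [0.9, 0.5, 0.3]
grip_width: 0.0218
grasp_force: 50.0
now [0.5666 0.1731 0.1988] yaz 74.9 dp [-0.11  0.21  0.88] tw -0.1 F [0.9 0.5 0.3] g 0.0218 50.0 t 6.83
```

View pics/p1.png

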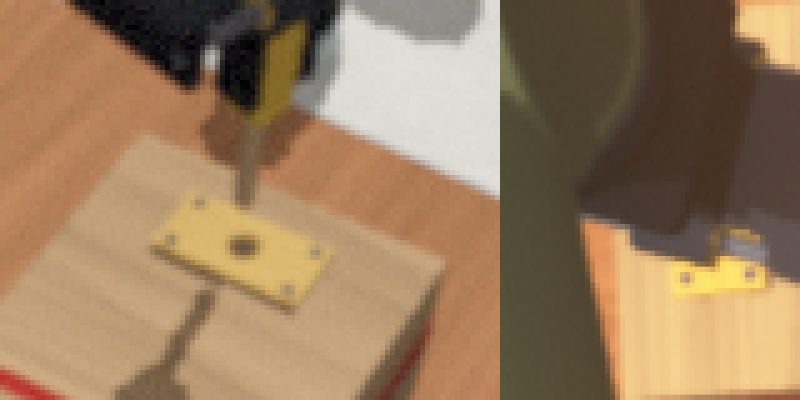

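The dowel tip (scene pixel about 389,191) hovers just above the hole (388.6,199). I check the relative offset with the calibration.

```bash
python3 - <<'E'
from h import *
s=np.load("s1.npz"); s0=np.load("scene0.npz")
pr=lambda p:cv2.projectPoints(np.array([p],float),s["rvec"],s["tvec"],np.array([[s["fx"],0,s["cx"]],[0,s["fy"],s["cy"]],[0,0,1]]),None)[0].ravel()
print("hole scene",hole(s0,383,394,194,204), "hole now",hole(s,383,394,195,204))
for z in (.1252,.13,.135): print("proj",z,pr([.5666,.1731,z]))
b=pr([.5683,.1748,.099]); print(b,"dx",pr([.5693,.1748,.099])-b,"dy",pr([.5683,.1758,.099])-b,"dz",pr([.5683,.1748,.1])-b)
g=s["pixels"].astype(int)
for v in range(178,196): print(v,g[v,380:398].sum(-1))
go(.5685,.1748,.19)
E
```

```text
hole scene (np.float64(388.258389261745), np.float64(198.83333333333331), array([0.56800587, 0.17376616, 0.099     ])) hole now (np.float64(388.25827633378935), np.float64(198.8514363885089), array([0.56803473, 0.17371632, 0.099     ]))
proj 0.1252 [388.74370871 190.70482293]
proj 0.13 [388.96176399 189.19656337]
proj 0.135 [389.19056677 187.61396474]
[388.59779714 198.61910816] dx [0.37781186 0.1804439 ] dy [ 0.22061625 -0.25833031] dz [ 0.04432154 -0.30154341]
178 [357 281 248 246 250 244 219 233 253 272 276 290 261 252 232 250 247 280]
179 [367 288 247 236 232 235 239 252 257 279 293 274 262 239 254 238 238 291]
180 [391 336 271 243 244 230 237 247 261 282 295 272 261 252 257 249 264 286]
181 [439 393 328 273 246 242 228 257 263 281 290 272 256 245 246 277 314 342]
182 [466 442 409 365 320 273 256 260 273 291 282 276 259 249 266 318 373 392]
183 [471 467 466 439 420 382 329 290 283 275 290 302 323 315 323 356 386 400]
184 [456 464 473 467 472 458 407 349 278 285 301 329 376 402 379 391 406 404]
185 [472 465 458 458 465 467 424 339 282 297 301 343 397 402 392 409 392 390]
186 [469 
[... 176 characters left out ...]
421 332 284 297 333 410 453 451 457 450 436 420]
189 [456 478 490 490 470 467 421 314 282 295 346 427 457 458 459 450 451 448]
190 [418 477 504 509 497 488 434 355 307 314 387 435 452 450 458 445 459 451]
191 [460 485 511 512 515 508 489 427 383 380 428 460 471 467 462 461 454 458]
192 [497 506 503 512 508 519 516 490 466 455 474 478 465 472 464 458 457 454]
193 [504 510 513 502 511 510 518 515 507 513 503 496 493 480 463 469 467 459]
194 [514 509 511 509 511 505 518 513 515 521 519 515 509 507 489 483 471 464]
195 [508 512 511 515 516 514 509 508 508 514 517 515 518 525 510 503 486 479]
now [0.5667 0.1737 0.199 ] yaz 74.9 dp [-0.14  0.15  0.9 ] tw 0.0 F [ 0.8 -0.1 -1.3] g 0.0218 50.0 t 6.92
```

```bash
python3 -m jog '[{"dp":[-0.1,0.1,1],"twist":0,"fingers":0},{"dp":[-0.2,0.1,2.1],"twist":0,"fingers":0},{"dp":[-0.2,0.1,2.1],"twist":0,"fingers":0},{"dp":[-0.2,0.1,2.1],"twist":0,"fingers":0}]'
python3 - <<'E'
from h import *
from cell import env
go(.569,.1742,.178)
c=env.read_camera("scene"); t=env.read_camera("top"); np.savez("s2.npz",**c)
s=c
pr=lambda p:cv2.projectPoints(np.array([p],float),s["rvec"],s["tvec"],np.array([[s["fx"],0,s["cx"]],[0,s["fy"],s["cy"]],[0,0,1]]),None)[0].ravel()
o=env.get_obs(); p=o["tool_pos"]; zt=p[2]-.0736; print("tip z",zt,"proj",pr([p[0],p[1],zt]),"hole px 388.26 198.83")
cv2.imwrite("pics/p2.png",cv2.resize(c["pixels"][165:225,360:420],(600,600),interpolation=cv2.INTER_NEAREST))
E
```

```text
time_s: 7.42
tool_pos: [0.5686, 0.1755, 0.1774]
tool_rot: [-180.0, -0.0, 165.0]
force: [0.2, -0.2, -0.3]
grip_width: 0.0219
grasp_force: 50.0
now [0.5686 0.1755 0.1774] yaz 75.0 dp [-0.07 -0.11 -0.06] tw 0.0 F [ 0.2 -0.2 -0.3] g 0.0219 50.0 t 7.42
tip z 0.10425862954400844 proj [389.22858404 196.92314247] hole px 388.26 198.83
```

View pics/p2.png

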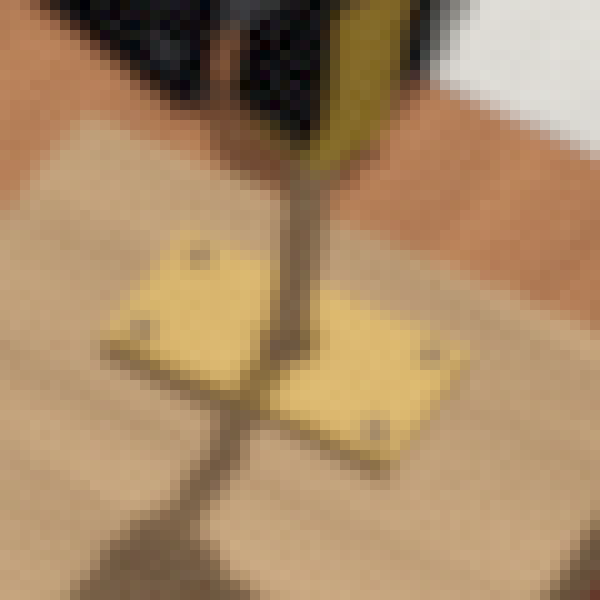

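The shaft ends just behind the hole (tip about 389,197.5 against hole 388.3,198.8), so I correct by about -1 mm in y and descend slowly.

```bash
python3 -m jog '[{"dp":[0,-0.12,0],"twist":0,"fingers":0},{"dp":[0,-0.12,0.2],"twist":0,"fingers":0},{"dp":[0,-0.12,0.4],"twist":0,"fingers":0},{"dp":[0,-0.12,0.6],"twist":0,"fingers":0},{"dp":[0,-0.12,0.75],"twist":0,"fingers":0},{"dp":[0,-0.12,0.75],"twist":0,"fingers":0}]'
```

```text
time_s: 8.28
tool_pos: [0.5682, 0.1744, 0.1699]
tool_rot: [-180.0, -0.0, 165.0]
force: [-0.8, -0.3, -0.0]
grip_width: 0.0218
grasp_force: 50.0
```

It is inside the hole with no contact. I continue down.

```bash
python3 -m jog '[{"dp":[0,0,0.2],"twist":0,"fingers":0},{"dp":[0,0,0.4],"twist":0,"fingers":0},{"dp":[0,0,0.6],"twist":0,"fingers":0},{"dp":[0,0,0.8],"twist":0,"fingers":0},{"dp":[0,0,1],"twist":0,"fingers":0},{"dp":[0,0,1],"twist":0,"fingers":0}]'
python3 -m jog '[{"dp":[0,0,0.1],"twist":0,"fingers":0},{"dp":[0,0,0.2],"twist":0,"fingers":0},{"dp":[0,0,0.3],"twist":0,"fingers":0},{"dp":[0,0,0.3],"twist":0,"fingers":0}]'
```

```text
time_s: 9.02
tool_pos: [0.5682, 0.1743, 0.1599]
tool_rot: [-180.0, -0.0, 165.0]
force: [0.9, 0.4, -0.3]
grip_width: 0.0221
grasp_force: 50.0
time_s: 9.52
tool_pos: [0.5683, 0.1743, 0.157]
tool_rot: [-180.0, -0.0, 165.0]
force: [0.4, -0.1, -1.0]
grip_width: 0.0221
grasp_force: 50.0
```

```bash
python3 -m jog '[{"dp":[0,0,0.1],"twist":0,"fingers":0},{"dp":[0,0,0.2],"twist":0,"fingers":0},{"dp":[0,0,0.3],"twist":0,"fingers":0},{"dp":[0,0,0.3],"twist":0,"fingers":0}]'
python3 -m jog '[{"dp":[0,0,0.1],"twist":0,"fingers":0},{"dp":[0,0,0.2],"twist":0,"fingers":0},{"dp":[0,0,0.3],"twist":0,"fingers":0},{"dp":[0,0,0.3],"twist":0,"fingers":0}]'
```

```text
time_s: 10.02
tool_pos: [0.5683, 0.1743, 0.1539]
tool_rot: [-180.0, -0.0, 165.0]
force: [-0.0, 0.1, 0.3]
grip_width: 0.0219
grasp_force: 50.0
time_s: 10.52
tool_pos: [0.5683, 0.1743, 0.151]
tool_rot: [-180.0, -0.0, 165.0]
force: [0.1, 1.2, -0.6]
grip_width: 0.0218
grasp_force: 50.0
```

```bash
python3 -m jog '[{"dp":[0,0,0.1],"twist":0,"fingers":0},{"dp":[0,0,0.2],"twist":0,"fingers":0},{"dp":[0,0,0.3],"twist":0,"fingers":0},{"dp":[0,0,0.3],"twist":0,"fingers":0}]'
python3 -m jog '[{"dp":[0,0,0.1],"twist":0,"fingers":0},{"dp":[0,0,0.2],"twist":0,"fingers":0},{"dp":[0,0,0.2],"twist":0,"fingers":0}]'
```

```text
time_s: 11.02
tool_pos: [0.5687, 0.1744, 0.1491]
tool_rot: [180.0, 0.0, 165.0]
force: [-0.9, -0.7, 4.8]
grip_width: 0.0218
grasp_force: 50.0
time_s: 11.4
tool_pos: [0.5687, 0.1745, 0.1471]
tool_rot: [179.9, 0.0, 165.0]
force: [-2.0, -0.9, 5.6]
grip_width: 0.0216
grasp_force: 50.0
```

```bash
python3 -m jog '[{"dp":[0,0,0.1],"twist":0,"fingers":0},{"dp":[0,0,0.2],"twist":0,"fingers":0},{"dp":[0,0,0.3],"twist":0,"fingers":0},{"dp":[0,0,0.3],"twist":0,"fingers":0}]'
python3 -m jog '[{"dp":[0,0,0.1],"twist":0,"fingers":0},{"dp":[0,0,0.2],"twist":0,"fingers":0},{"dp":[0,0,0.2],"twist":0,"fingers":0}]'
cat > d.py <<'E'
from h import *
from cell import env
c=env.read_camera("scene"); W=world(c); z=W[...,2]; p=c["pixels"]
m=np.zeros((480,640),bool); m[170:330,280:435]=1
t=m&(abs(z-.0945)<.003)&(W[...,0]>.51)&(W[...,0]<.64)&(W[...,1]<.06)
b=m&(z>.055)&(z<.075)&(p.astype(int).sum(-1)<330)&(W[...,1]<.005)
y=W[...,1]; print("front edge y",np.percentile(y[t],1),"bar y med",np.median(y[b]),b.sum(),"x",np.median(W[...,0][b]))
E
python3 d.py
```

```text
time_s: 11.9
tool_pos: [0.5687, 0.1745, 0.1442]
tool_rot: [179.9, 0.0, 165.0]
force: [-1.2, 0.0, 5.9]
grip_width: 0.0216
grasp_force: 50.0
time_s: 12.28
tool_pos: [0.5687, 0.1745, 0.1422]
tool_rot: [179.9, 0.0, 165.0]
force: [-2.3, -0.9, 5.7]
grip_width: 0.0218
grasp_force: 50.0
front edge y 0.020646869603480805 bar y med -0.017134153377363275 280 x 0.5805207182370018
```

Travel is about 7.5 mm and the drawer is still latched. I press on a little.

```bash
python3 -m jog '[{"dp":[0,0,0.1],"twist":0,"fingers":0},{"dp":[0,0,0.15],"twist":0,"fingers":0},{"dp":[0,0,0.15],"twist":0,"fingers":0}]'; python3 d.py
```

```text
time_s: 12.7
tool_pos: [0.5686, 0.1746, 0.1401]
tool_rot: [180.0, 0.0, 165.0]
force: [-1.1, -0.1, 5.5]
grip_width: 0.0216
grasp_force: 50.0
front edge y -0.004972838093217046 bar y med -0.009898377987843864 671 x 0.5843443911826999
```

The drawer front moved 25 mm, so it is released. I retract straight up.

```bash
python3 -m jog '[{"dp":[0,0,-0.2],"twist":0,"fingers":0},{"dp":[0,0,-0.6],"twist":0,"fingers":0},{"dp":[0,0,-1.2],"twist":0,"fingers":0},{"dp":[0,0,-2],"twist":0,"fingers":0},{"dp":[0,0,-3.5],"twist":0,"fingers":0},{"dp":[0,0,-5],"twist":0,"fingers":0},{"dp":[0,0,-6.5],"twist":0,"fingers":0},{"dp":[0,0,-7],"twist":0,"fingers":0}]'; python3 d.py; python3 -c "
from h import *
go(.4364,-.3118,.21,75)"
```

```text
time_s: 13.75
tool_pos: [0.5691, 0.1746, 0.2113]
tool_rot: [179.9, 0.1, 165.0]
force: [0.2, 0.3, -1.1]
grip_width: 0.0219
grasp_force: 50.0
front edge y -0.004417757549592652 bar y med -0.01007656583632861 671 x 0.5834238320434703
now [0.569  0.1746 0.2113] yaz 75.0 dp [ 2.500e-01 -5.041e+01  5.000e-02] tw 0.0 F [ 0.9 -0.1  0.3] g 0.0215 50.0 t 13.8
```

```bash
python3 -m jog '[{"dp":[0,-4,0],"twist":0,"fingers":0},{"dp":[0,-10,0],"twist":0,"fingers":0},{"dp":[0,-16,0],"twist":0,"fingers":0},{"dp":[0,-22,0],"twist":0,"fingers":0},{"dp":[0,-28,0],"twist":0,"fingers":0},{"dp":[0,-34,0],"twist":0,"fingers":0},{"dp":[0.2,-40,0],"twist":0,"fingers":0},{"dp":[0.2,-45,0],"twist":0,"fingers":0}]'
python3 -m jog '[{"dp":[0,-3,0],"twist":0,"fingers":0},{"dp":[0,-5,0.5],"twist":0,"fingers":0},{"dp":[0,-5.4,1],"twist":0,"fingers":0},{"dp":[0,-5.4,1],"twist":0,"fingers":0},{"dp":[0,-5.4,1],"twist":0,"fingers":0}]'
python3 - <<'E'
from h import *
from cell import env
go(.4366,-.3118,.17)
c=env.read_camera("scene"); np.savez("s3.npz",**c)
cv2.imwrite("pics/r1.png",cv2.resize(c["pixels"][280:380,150:250],(600,600),interpolation=3))
E
```

```text
time_s: 14.8
tool_pos: [0.4488, -0.2621, 0.2095]
tool_rot: [180.0, 0.0, 165.0]
force: [1.1, 1.2, -1.0]
grip_width: 0.0217
grasp_force: 50.0
time_s: 15.42
tool_pos: [0.4369, -0.3108, 0.1994]
tool_rot: [180.0, -0.0, 165.1]
force: [0.1, 0.1, 0.1]
grip_width: 0.0219
grasp_force: 50.0
now [ 0.4369 -0.3108  0.1994] yaz 75.1 dp [ 0.   -0.11  2.94] tw 0.0 F [0.1 0.1 0.1] g 0.0219 50.0 t 15.43
```

View pics/r1.png

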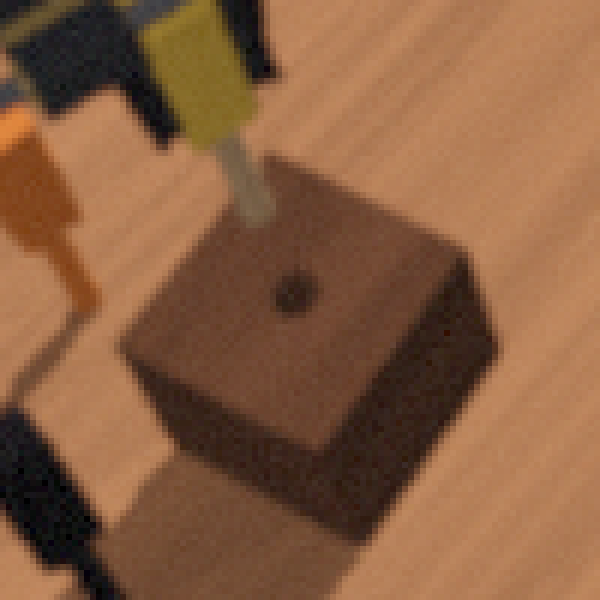

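The stand's hole (scene about 199,328.8) lies on the extension of the dowel axis, whose tip is at about (193,316). I compute the hole position and lower to just above it.

```bash
python3 - <<'E'
from h import *
s=np.load("s3.npz")
pr=lambda p:cv2.projectPoints(np.array([p],float),s["rvec"],s["tvec"],np.array([[s["fx"],0,s["cx"]],[0,s["fy"],s["cy"]],[0,0,1]]),None)[0].ravel()
g=s["pixels"].astype(float).sum(-1)[323:335,193:205]; w=np.clip(np.median(g)-25-g,0,None); w/=w.sum(); v,u=np.mgrid[323:335,193:205]; u,v=(w*u).sum(),(w*v).sum()
print(u,v,"hole world",plane(s,u,v,.075)); print("tip proj",pr([.4369,-.3108,.1258]),pr([.4369,-.3108,.160]))
E
python3 -m jog '[{"dp":[0,-0.1,1],"twist":0,"fingers":0},{"dp":[0,-0.1,2],"twist":0,"fingers":0},{"dp":[0,-0.1,3],"twist":0,"fingers":0},{"dp":[0,-0.1,4],"twist":0,"fingers":0},{"dp":[0,-0.1,4.5],"twist":0,"fingers":0},{"dp":[0,-0.1,4.5],"twist":0,"fingers":0}]'
```

```text
198.5825621042377 328.67462250365315 hole world [ 0.43474099 -0.31050162  0.075     ]
tip proj [193.32491723 316.22726595] [188.9993374  306.66668794]
time_s: 16.23
tool_pos: [0.4358, -0.3129, 0.1541]
tool_rot: [180.0, -0.0, 165.0]
force: [0.5, -0.4, -1.0]
grip_width: 0.0216
grasp_force: 50.0
```

```bash
python3 -m jog '[{"dp":[0,0.1,0],"twist":0,"fingers":0},{"dp":[0,0.1,0.3],"twist":0,"fingers":0},{"dp":[0,0.1,0.6],"twist":0,"fingers":0},{"dp":[0,0.1,0.9],"twist":0,"fingers":0},{"dp":[0,0.1,0.9],"twist":0,"fingers":0}]'
python3 -c "
from h import *
go(.4362,-.3116,.0886)"
```

```text
time_s: 16.85
tool_pos: [0.4361, -0.3119, 0.1452]
tool_rot: [180.0, -0.0, 165.0]
force: [0.2, -0.3, -0.7]
grip_width: 0.0218
grasp_force: 50.0
now [ 0.4361 -0.3119  0.1452] yaz 75.0 dp [-0.    0.03  5.66] tw 0.0 F [ 0.2 -0.3 -0.7] g 0.0218 50.0 t 16.85
```

The tip is 3 mm inside the hole with no force. I lower it to near home.

```bash
python3 -m jog '[{"dp":[0,0,0.6],"twist":0,"fingers":0},{"dp":[0,0,1.2],"twist":0,"fingers":0},{"dp":[0,0,1.8],"twist":0,"fingers":0},{"dp":[0,0,2.4],"twist":0,"fingers":0},{"dp":[0,0,2.4],"twist":0,"fingers":0}]'
python3 -m jog '[{"dp":[0,0,0.6],"twist":0,"fingers":0},{"dp":[0,0,1.2],"twist":0,"fingers":0},{"dp":[0,0,1.8],"twist":0,"fingers":0},{"dp":[0,0,2.4],"twist":0,"fingers":0},{"dp":[0,0,2.8],"twist":0,"fingers":0},{"dp":[0,0,2.8],"twist":0,"fingers":0}]'
```

```text
time_s: 17.48
tool_pos: [0.4359, -0.3118, 0.1209]
tool_rot: [180.0, -0.1, 165.0]
force: [-0.4, 0.2, -0.3]
grip_width: 0.0219
grasp_force: 50.0
time_s: 18.23
tool_pos: [0.4361, -0.3119, 0.0932]
tool_rot: [180.0, -0.0, 165.0]
force: [0.3, 0.2, -1.6]
grip_width: 0.0219
grasp_force: 50.0
```

```bash
python3 -m jog '[{"dp":[0,0,0.1],"twist":0,"fingers":0},{"dp":[0,0,0.2],"twist":0,"fingers":0},{"dp":[0,0,0.3],"twist":0,"fingers":0},{"dp":[0,0,0.3],"twist":0,"fingers":0}]'
```

```text
time_s: 18.73
tool_pos: [0.4363, -0.312, 0.0905]
tool_rot: [180.0, -0.0, 165.0]
force: [-0.6, 1.0, -0.2]
grip_width: 0.0221
grasp_force: 50.0
```

```bash
python3 -m jog '[{"dp":[0,0,0.1],"twist":0,"fingers":0},{"dp":[0,0,0.2],"twist":0,"fingers":0},{"dp":[0,0,0.2],"twist":0,"fingers":0}]'
```

```text
time_s: 19.1
tool_pos: [0.4363, -0.312, 0.0886]
tool_rot: [180.0, 0.0, 165.0]
force: [-0.1, 0.3, -0.3]
grip_width: 0.0218
grasp_force: 50.0
```

```bash
python3 -m jog '[{"dp":[0,0,0],"twist":0,"fingers":0.3},{"dp":[0,0,0],"twist":0,"fingers":0.5},{"dp":[0,0,0],"twist":0,"fingers":0.6},{"dp":[0,0,0],"twist":0,"fingers":0.6},{"dp":[0,0,0],"twist":0,"fingers":0.6}]' 20
python3 -m jog '[{"dp":[0,0,-1],"twist":0,"fingers":0.6},{"dp":[0,0,-3],"twist":0,"fingers":0.6},{"dp":[0,0,-5],"twist":0,"fingers":0.6},{"dp":[0,0,-8],"twist":0,"fingers":0.6},{"dp":[0,0,-11],"twist":0,"fingers":0.6},{"dp":[0,0,-12],"twist":0,"fingers":0.6}]'
python3 - <<'E'
from h import *
from cell import env
c=env.read_camera("scene"); W=world(c); z=W[...,2]; hsv=cv2.cvtColor(c["pixels"],cv2.COLOR_BGR2HSV)
m=np.zeros((480,640),bool); m[300:375,165:240]=1
m&=(hsv[...,0]>22)&(hsv[...,0]<35)&(hsv[...,1]>120)
print("handle max z",np.percentile(z[m],[50,90,95,99]),m.sum()); print(rect(W,m&(z>.131)))
W0=world(np.load("scene0.npz")); print("before",np.percentile(W0[...,2][m],[50,90,95,99]))
p=c["pixels"]; t=env.read_camera("top"); Wt=world(t); b=np.zeros((480,640),bool); b[180:245,315:375]=1; b&=(Wt[...,2]>.055)&(Wt[...,2]<.078)
print("top drawer pts",rect(Wt,b)); np.savez("t4.npz",**t)
cv2.imwrite("pics/r2.png",np.hstack([cv2.resize(p[280:380,150:250],(400,400),interpolation=3),cv2.resize(t["pixels"][165:265,300:400],(400,400),interpolation=3)]))
E
```

```text
time_s: 19.73
tool_pos: [0.4363, -0.312, 0.0885]
tool_rot: [180.0, 0.0, 165.0]
force: [-0.4, -0.5, 0.3]
grip_width: 0.0508
grasp_force: 0.0
time_s: 20.48
tool_pos: [0.4372, -0.3128, 0.2108]
tool_rot: [-180.0, 0.2, 165.0]
force: [0.7, -0.2, -1.1]
grip_width: 0.052
grasp_force: 0.0
handle max z [0.13477059 0.13676119 0.13714707 0.13763449] 84
(((436.2294006347656, -311.7405090332031), (19.19415283203125, 19.780405044555664), 73.329345703125), array([ 0.4347, -0.3114,  0.1348]), 84)
before [0.13475933 0.13656851 0.13718144 0.1380999 ]
top drawer pts (((577.108154296875, -17.608219146728516), (67.12419891357422, 135.34046936035156), 87.6379623413086), array([ 0.5784, -0.0388,  0.0686]), 322)
```

View pics/r2.png

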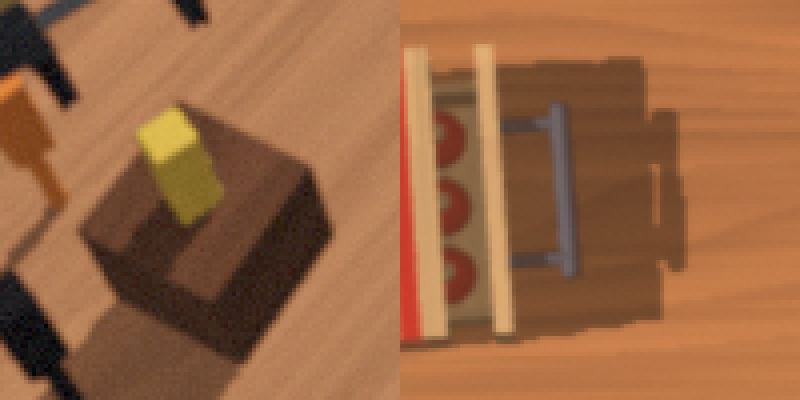

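The dowel is seated as before, with the handle top at the same height. The drawer is partly open, with its bar from (339.5,191) to (342.5,234) in the top view.

```bash
python3 - <<'E'
from h import *
c=np.load("t4.npz")
a,b=plane(c,339.5,192,.067),plane(c,342.3,233,.067); print(a,b,(a+b)/2,np.degrees(np.arctan2(a[1]-b[1],a[0]-b[0])))
m=(a+b)/2; go(m[0],m[1],.14,92.8)
E
```

```text
[ 0.62624705 -0.03955927  0.067     ] [ 0.53313877 -0.04317565  0.067     ] [ 0.57969291 -0.04136746  0.067     ] 2.2242840095240526
now [ 0.4368 -0.3123  0.2095] yaz 75.0 dp [-6.79 29.87  6.97] tw -17.8 F [-0.1 -0.4 -0.2] g 0.0523 0.0 t 20.57
```

```bash
python3 -m jog '[{"dp":[-1,5,0],"twist":-5,"fingers":0.3},{"dp":[-2.2,10,0],"twist":-10,"fingers":0.3},{"dp":[-3.4,15,0],"twist":-15,"fingers":0.3},{"dp":[-4.6,20,1],"twist":-17.8,"fingers":0.3},{"dp":[-5.8,25,3],"twist":-17.8,"fingers":0.3},{"dp":[-6.8,29.9,5],"twist":-17.8,"fingers":0.3},{"dp":[-6.8,29.9,7],"twist":-17.8,"fingers":0.3},{"dp":[-6.8,29.9,7],"twist":-17.8,"fingers":0.3}]'
python3 -m jog '[{"dp":[0,0,0],"twist":0,"fingers":0.3},{"dp":[0,0,0],"twist":0,"fingers":0.3}]'
python3 - <<'E'
from h import *
from cell import env
go(.5805,-.0412,.052,92.8)
c=env.read_camera("scene"); cv2.imwrite("pics/b1.png",cv2.resize(c["pixels"][200:320,290:430],(700,600),interpolation=3))
E
```

```text
time_s: 21.58
tool_pos: [0.577, -0.0403, 0.1354]
tool_rot: [-180.0, -0.4, -177.1]
force: [-0.7, -1.3, -0.3]
grip_width: 0.0263
grasp_force: 0.0
time_s: 21.82
tool_pos: [0.5795, -0.0417, 0.1395]
tool_rot: [180.0, 0.1, -177.3]
force: [-0.3, 0.3, -0.4]
grip_width: 0.026
grasp_force: 0.0
now [ 0.5795 -0.0417  0.1395] yaz 92.7 dp [-0.08  0.05  8.75] tw -0.1 F [-0.3  0.3 -0.4] g 0.026 0.0 t 21.82
```

View pics/b1.png

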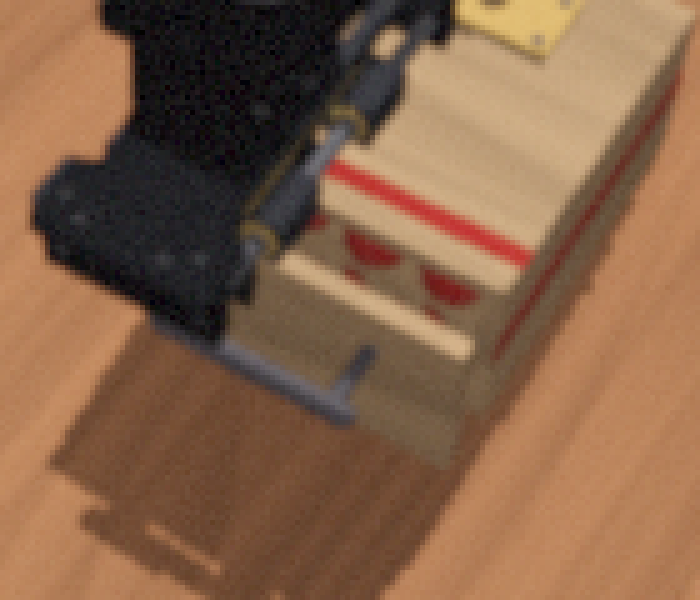

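The gripper sits over the bar (about 160–350, 325–420 in the crop), with the drawer ajar. I descend with care.

```bash
python3 -m jog '[{"dp":[0,0,2],"twist":0,"fingers":0.3},{"dp":[0,0,4],"twist":0,"fingers":0.3},{"dp":[0,0,5.5],"twist":0,"fingers":0.3},{"dp":[0,0,6.2],"twist":0,"fingers":0.3},{"dp":[0,0,6.8],"twist":0,"fingers":0.3},{"dp":[0,0,6.8],"twist":0,"fingers":0.3}]'
python3 -m jog '[{"dp":[0,0,0.5],"twist":0,"fingers":0.3},{"dp":[0,0,1],"twist":0,"fingers":0.3},{"dp":[0,0,1.5],"twist":0,"fingers":0.3},{"dp":[0,0,2],"twist":0,"fingers":0.3},{"dp":[0,0,2],"twist":0,"fingers":0.3}]'; python3 d.py
```

```text
time_s: 22.62
tool_pos: [0.5791, -0.0408, 0.0703]
tool_rot: [-180.0, -0.0, -177.2]
force: [0.2, -0.1, 1.3]
grip_width: 0.0261
grasp_force: 0.0
time_s: 23.25
tool_pos: [0.5788, -0.0408, 0.05]
tool_rot: [-180.0, -0.1, -177.2]
force: [-0.2, -0.1, -0.7]
grip_width: 0.0258
grasp_force: 0.0
front edge y -0.0212724543483797 bar y med -0.006099556258770445 288 x 0.6195763515704635
```

No contact. I close on the bar.

```bash
python3 -m jog '[{"dp":[0,0,0],"twist":0,"fingers":0.1},{"dp":[0,0,0],"twist":0,"fingers":0},{"dp":[0,0,0],"twist":0,"fingers":0},{"dp":[0,0,0],"twist":0,"fingers":0},{"dp":[0,0,0],"twist":0,"fingers":0}]' 20
python3 -m jog '[{"dp":[0,-0.5,0],"twist":0,"fingers":0},{"dp":[0,-1.2,0],"twist":0,"fingers":0},{"dp":[0,-2,0],"twist":0,"fingers":0},{"dp":[0,-2.8,0],"twist":0,"fingers":0},{"dp":[0,-3.6,0],"twist":0,"fingers":0},{"dp":[0,-4.4,0],"twist":0,"fingers":0},{"dp":[0,-5,0],"twist":0,"fingers":0},{"dp":[0,-5,0],"twist":0,"fingers":0}]'
```

```text
time_s: 23.92
tool_pos: [0.5794, -0.0409, 0.0508]
tool_rot: [-180.0, 0.0, -177.2]
force: [-0.1, -0.8, 0.5]
grip_width: 0.0102
grasp_force: 20.0
time_s: 24.92
tool_pos: [0.5818, -0.0925, 0.0507]
tool_rot: [-179.9, 0.0, -177.2]
force: [-0.7, -1.0, 3.0]
grip_width: 0.0102
grasp_force: 20.0
```

```bash
python3 -m jog '[{"dp":[0,-0.4,0],"twist":0,"fingers":0},{"dp":[0,-0.8,0],"twist":0,"fingers":0},{"dp":[0,-1.2,0],"twist":0,"fingers":0},{"dp":[0,-1.5,0],"twist":0,"fingers":0},{"dp":[0,-1.5,0],"twist":0,"fingers":0}]'
python3 -m jog '[{"dp":[0,-0.1,0],"twist":0,"fingers":0},{"dp":[0,-0.2,0],"twist":0,"fingers":0},{"dp":[0,-0.3,0],"twist":0,"fingers":0},{"dp":[0,-0.3,0],"twist":0,"fingers":0}]'
```

```text
time_s: 25.55
tool_pos: [0.5825, -0.1061, 0.0507]
tool_rot: [-180.0, 0.0, -177.2]
force: [-0.9, 0.9, 4.8]
grip_width: 0.0103
grasp_force: 20.0
time_s: 26.05
tool_pos: [0.5826, -0.1086, 0.0507]
tool_rot: [180.0, 0.0, -177.2]
force: [-1.8, -0.2, 5.4]
grip_width: 0.0102
grasp_force: 20.0
```

```bash
python3 -m jog '[{"dp":[0,-0.1,0],"twist":0,"fingers":0},{"dp":[0,-0.2,0],"twist":0,"fingers":0},{"dp":[0,-0.3,0],"twist":0,"fingers":0},{"dp":[0,-0.3,0],"twist":0,"fingers":0}]'
python3 -m jog '[{"dp":[0,-0.1,0],"twist":0,"fingers":0},{"dp":[0,-0.2,0],"twist":0,"fingers":0},{"dp":[0,-0.2,0],"twist":0,"fingers":0}]'
```

```text
time_s: 26.55
tool_pos: [0.5827, -0.1106, 0.0507]
tool_rot: [179.9, -0.0, -177.1]
force: [-2.1, 2.8, 6.6]
grip_width: 0.0106
grasp_force: 20.0
time_s: 26.92
tool_pos: [0.5827, -0.1107, 0.0507]
tool_rot: [179.8, -0.0, -177.1]
force: [-2.3, 6.3, 7.1]
grip_width: 0.0101
grasp_force: 20.0
```

The tool has stalled at y = -0.1107 with rising pull, so the drawer is at its stop (about 70 mm pulled plus 25 mm). I release and lift.

```bash
python3 -m jog '[{"dp":[0,0.3,0],"twist":0,"fingers":0.15},{"dp":[0,0.3,0],"twist":0,"fingers":0.25},{"dp":[0,0.3,0],"twist":0,"fingers":0.28},{"dp":[0,0.3,0],"twist":0,"fingers":0.28}]'
python3 -m jog '[{"dp":[0,0,-1],"twist":0,"fingers":0.28},{"dp":[0,0,-2],"twist":0,"fingers":0.28},{"dp":[0,0,-4],"twist":0,"fingers":0.28},{"dp":[0,0,-7],"twist":0,"fingers":0.28},{"dp":[0,0,-11],"twist":0,"fingers":0.28},{"dp":[0,0,-15],"twist":0,"fingers":0.28},{"dp":[6,0,-18],"twist":0,"fingers":0.28},{"dp":[12,0,-20],"twist":0,"fingers":0.28}]'
python3 - <<'E'
from h import *
from cell import env
t=env.read_camera("top"); W=world(t)
for n,u,v in (("toyA",474,186),("toyB",414,173),("jar",151,262)): print(n,np.round(W[v,u],3))
p=t["pixels"]; d=cv2.absdiff(p,np.load("top0.npz")["pixels"]).max(-1)
for n,(u0,u1,v0,v1) in dict(toyA=(450,500,165,205),toyB=(398,430,152,192),jar=(138,166,248,276)).items(): print(n,np.percentile(d[v0:v1,u0:u1],[50,95]))
cv2.imwrite("pics/f.png",p); go(.5,0,.2)
E
```

```text
time_s: 27.42
tool_pos: [0.5824, -0.111, 0.0503]
tool_rot: [-180.0, -0.0, -177.2]
force: [-0.1, 0.5, -1.3]
grip_width: 0.0238
grasp_force: 0.0
time_s: 28.42
tool_pos: [0.4673, -0.1172, 0.2512]
tool_rot: [-179.9, 0.1, -177.2]
force: [-1.2, 0.0, 0.6]
grip_width: 0.0246
grasp_force: 0.0
toyA [ 0.633 -0.343  0.063]
toyB [ 0.669 -0.212  0.053]
jar [0.479 0.39  0.058]
toyA [  2. 108.]
toyB [ 2. 85.]
jar [1. 2.]
now [ 0.461  -0.119   0.2545] yaz 92.6 dp [-4.4  11.69  5.53] tw 0.0 F [-6.5 -1.8 -0.5] g 0.0247 0.0 t 28.48
```

View pics/f.png

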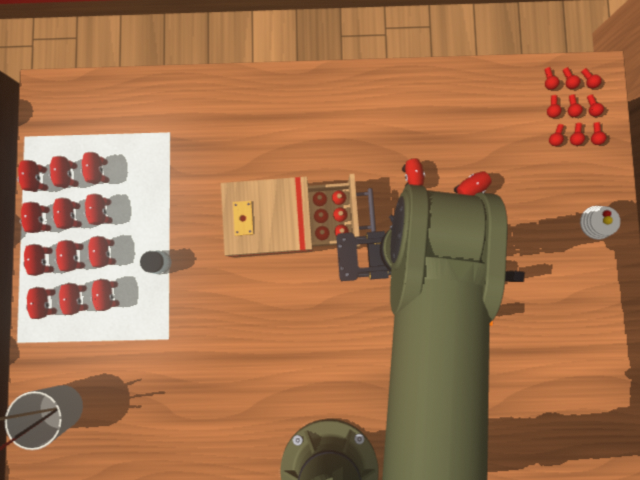

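The picture shows the drawer well out, with its bar at about u 372. The toys at (414,172) and (474,184) and the jar (151,262) are in place; the arm partly hides the toys. I let the arm settle and check once more.

```bash
python3 -m jog '[{"dp":[0,5,0],"twist":0,"fingers":0.28},{"dp":[0,10,0],"twist":0,"fingers":0.28},{"dp":[0,15,0],"twist":0,"fingers":0.28},{"dp":[0,20,0],"twist":0,"fingers":0.28},{"dp":[0,20,0],"twist":0,"fingers":0.28},{"dp":[0,20,0],"twist":0,"fingers":0.28},{"dp":[0,20,0],"twist":0,"fingers":0.28}]'
python3 - <<'E'
from h import *
from cell import env
t=env.read_camera("top"); p=t["pixels"]; d=cv2.absdiff(p,np.load("top0.npz")["pixels"]).max(-1); W=world(t)
s=env.read_camera("scene"); ds=cv2.absdiff(s["pixels"],np.load("scene0.npz")["pixels"]).max(-1)
for n,(u0,u1,v0,v1) in dict(toyA=(450,500,165,205),toyB=(398,430,152,192),stand=(430,500,250,300)).items(): print("top",n,np.percentile(d[v0:v1,u0:u1],[50,95,99]))
for n,(u0,u1,v0,v1) in dict(toyA=(250,290,385,445),toyB=(305,350,345,390),jar=(385,412,138,165),stand=(165,240,300,370)).items(): print("scene",n,np.percentile(ds[v0:v1,u0:u1],[50,95,99]))
b=np.zeros((480,640),bool); b[185:240,364:385]=1; b&=(W[...,2]>.055)&(W[...,2]<.078); print(rect(W,b))
E
```

```text
time_s: 29.35
tool_pos: [0.4582, 0.0818, 0.2494]
tool_rot: [180.0, 0.0, -177.3]
force: [-0.7, -0.3, -0.3]
grip_width: 0.0243
grasp_force: 0.0
top toyA [1. 3. 4.]
top toyB [1. 3. 4.]
top stand [ 2. 77. 80.]
scene toyA [ 4.  9. 12.]
scene toyB [ 5. 61. 67.]
scene jar [ 4.    9.   12.72]
scene stand [ 5. 66. 69.]
(((584.5756225585938, -105.67398834228516), (24.966379165649414, 97.36333465576172), 88.15736389160156), array([ 0.5809, -0.1095,  0.0688]), 252)
```

The bar has moved about 94.5 mm, the toys and jar are unmoved, and the stand differences are shadows only.

```bash
python3 -c "
from cell import env
print(env.sign_off())"
```

```text
the job is handed in; nothing more can be done
None
```

The job is handed in after about 29 s: the catch was pressed through the hole at about 6 N, the dowel is back home in its stand, the drawer was pulled until it stalled at its stop (about 94.5 mm by camera), and the toys and jar did not move.

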